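# Load a tube rack past the sampler gate

### The job

Load the narrow rack of blood tubes into the sampler lane: with one fingertip press down the long bar beside the lane so that the gate swings clear, and keep it held down while another finger pushes the rack past the gate, all the way home against the end stop. Then let go of the bar, so that the gate closes behind the rack. Only press and push: do not lift the rack or pull out a tube, let the gate touch neither rack nor tubes, keep the tubes standing in the rack, and leave the other things where they are.

Things in the scene. Friction and masses are not known exactly. Their poses are not given: they have to be found in the camera images.
- lane: Fixed sampler lane: white base 60 x 353 mm with a straight channel between two aluminium rails. Origin on the worktop, under the channel's centre line, at the gate. Own y runs along the channel from the open entry (y -195 mm) to the end stop, x across it away from the robot, z up. Channel 27 mm wide, floor z 12 mm, rails 3 mm thick, tops z 28 mm; the rack slides along +y.
- end_stop (a point): Middle of the end stop's face at the channel floor (lane y +122 mm). The stop is a white block 40 mm wide, 20 mm thick, top 68 mm above the worktop.
- shaft (a point): Point at the gate on the shaft that carries gate and bar: lane x -24, y 0, z 36 mm, on the robot's side of the channel. The shaft runs along lane y between two bearing blocks at lane y -198 and +34 mm, tops z 43 mm.
- gate (a joint): Angle of gate and bar, one rigid part on the shaft: 0 shut, grows as the bar is pressed down, stop at 1.25 rad. From 0.95 on the gate stands clear of rack and tubes, folded towards the robot (at 1.1 within lane x -48 to -16 mm, top z 78 mm); fingers spread about 50 mm pass it on either side. A spring shuts it (1 to 5 N at the fingertip). Pushing the rack against the shut gate does not open it.
- gate_plate (a point): Middle of the gate's face towards the rack (lane y 0). The gate is an aluminium plate with a rubber pad, 5 mm thick (lane y 0 to 5 mm); shut, it crosses the channel from lane x -28 to +9 mm at z 48 to 64 mm.
- bar (a point): Middle of the bar: aluminium plate with a grey rounded lip, 219 mm long (lane y -192 to +27), 72 mm from shaft to lip, 2.5 mm thick. Shut, it rises 50 degrees towards the robot, lip at lane x -70, z 91 mm; at 1.1 rad it slopes 13 degrees down, and a fingertip 38 mm out from the shaft (lane x -62) is about 31 mm above the worktop. Works the same pressed anywhere along its length.
- sample_rack: Loose narrow grey rack, five places in a row, 24 mm wide (x), 108 mm long (y), 50 mm high, 0.16 kg, on the channel floor, own y along the lane's. Origin: centre of underside; flat nose at y +54, flat tail end at y -54 mm. Nose starts 15 to 51 mm short of the gate; home, it touches the end stop (origin at lane y +68) and the tail is 9 mm past the gate. Front three places hold tubes.
- tube_a: stoppered blood tube, 17 mm thick, 105 mm long, standing loose in the middle place of the rack (rack y = 0, foot 4 mm above the rack's underside); origin at its foot, z along the tube
- tube_b: the same, in the next place (rack y = +20.5 mm)
- tube_c: the same, in the foremost place (rack y = +41 mm)
- cup: bystander: white specimen cup, 54 mm wide, 47 mm high, on the worktop behind the lane's entry; origin at its foot
- vial: bystander: small vial with a blue lid, 24 mm wide, 34 mm high, on the worktop on the robot's side of the lane's far part; origin at its foot
- dropper: bystander: blue-capped dropper bottle, 27 mm wide, 62 mm high, on the worktop near the end stop; origin at its foot
- timer: bystander: white bench timer, 66 x 66 x 18 mm, on the worktop at the left; origin under its centre

How it is judged:
On the way, in this order (a step that is already met when the one before it is completed fails the run):
1. a finger holds the gate open before the rack reaches it (value of joint gate above 0.95 rad and contact force between the fingers and gate above 0.2 N and y of sample_rack in the frame of lane below -0.052 m), for 0.2 s.
2. a finger still holds the gate open while the hand pushes the rack past it (value of joint gate above 0.95 rad and contact force between the fingers and gate above 0.2 N and y of sample_rack in the frame of lane between 0 and 0.06 m and contact force between any of the fingers, the arm and sample_rack above 0.1 N), for 0.05 s.
At the end, for the whole second after the job is handed in: The rack stands flat in the lane, straight, with its nose within 5 mm of the end stop, at rest; the gate is shut behind it (joint below 0.08); the three tubes stand in their places in the rack, seated and upright (y of sample_rack in the frame of lane between 0.063 and 0.072 m and x of sample_rack in the frame of lane between -0.005 and 0.005 m and z of sample_rack in the frame of lane below 0.016 m and angle between the y axis of sample_rack and the y axis of lane, either way round below 0.06 rad and value of joint gate below 0.08 rad and linear speed of sample_rack below 0.01 m/s and z of each of tube_a, tube_b, tube_c in the frame of sample_rack below 0.012 m and angle between each of tube_a, tube_b, tube_c's own z axis and vertical below 0.2 rad); the robot touches nothing.
It fails at once if the rack is lifted or tipped (z of sample_rack in the frame of lane above 0.024 m or angle between sample_rack's own z axis and vertical above 0.15 rad).
It fails at once if a tube is pulled out or knocked over (z of any of tube_a, tube_b, tube_c in the frame of sample_rack above 0.025 m or angle between any of tube_a, tube_b, tube_c's own z axis and vertical above 0.4 rad).
It fails at once if the gate strikes or drops on the rack or a tube (contact force between gate and sample_rack above 1 N or contact force between gate and tube_a above 1 N or contact force between gate and tube_b above 1 N or contact force between gate and tube_c above 1 N).
It fails at once if a bystander is shoved away (distance of any of cup, vial, dropper, timer from where it was at the start of the episode above 0.02 m).
It also fails if it takes over 59 s, if anything falls off the work surface, if the arm or the gripper's body presses on something with over 40 N, if the wrist force passes 120 N, or if a joint passes its speed limit or range.

### The arm

A 7-joint arm with a two-finger parallel gripper is mounted at the origin on a cart in front of the work surface, level with it; the furniture and walls round the work are solid. World frame = base frame: x ahead of the robot, y to its left, z up, the work surface at z = 0. Lengths are in m, angles in rad, forces in N, time in s.
With the tool pointing down it reaches from about 0.425 to 0.95 m from the base axis. Payload 16.7 kg.
Tool frame: the origin (TCP) lies midway between the tips of the shut fingers; the grasp point (between the pads) lies 19 mm behind it; z points along the fingers, y is the line along which they close (so a half turn about z gives the same grasp; the last joint's range is limited). The gripper opens to 94 mm and grips with 3 to 60 N. Pads are 16 mm wide; open, the fingers measure 119 mm over their backs; the gripper's body (75 mm by 177 mm) begins 78 mm behind the grasp point.
Start: joints at [0.956, 0.426, 0.074, 1.606, -0.034, 1.111, -0.067], TCP at [0.303, -0.603, 0.205] pointing down, gripper open.
Joint ranges: [-2.85, 2.85], [-0.5, 2.14], [-1.23, 1.37], [0.21, 2.46], [-1.02, 4.16], [0.16, 2.05], [-2.73, 2.73]. Speed limits (rad/s): [1.89, 1.89, 2.39, 2.39, 3.01, 3.01, 3.01].

### API

Orientations are given as a unit quaternion [w, x, y, z].
In Python, from station import env gives the robot as it stands.
- The arm moves only by the tool apply_moves, never from a script. Its argument "deltas" is a list of rows, each a list of 3 entries, a list of its own where there are three numbers: the shift along the tool's x, y, z in mm, then the turn, a rotation vector about the tool's x, y, z in units of 5 degrees (1.0 is 5 degrees), then the opening, from -1 (shut) to 1 (fully open). A call has 1 to 12 rows; each row shifts and turns the commanded pose from where the row before left it, along the tool's axes as they then stand; what a row does not reach is not made up. A row lasts 1/12 s, in which the tool goes at most 41.7 mm and 7.16 degrees, less where a joint would pass 70% of its speed; a pose out of reach is approached as far as the arm can. A call is refused whole if a number of a shift passes 41.7 or a number of a turn 1, either way. A call with a gripper value outside its range is refused whole. The fingers move at their own pace and stop on an object; "grip_force" is the grip in N (left out, the last holds). Time passes only in rows, so rows that do not move let the fingers close. It gives the time, the measured TCP pose, the force, the opening and the grip force at its end, in the units of the state.
- env.get_state(): the state, without advancing time (a new reading comes with each control period).
- env.read_camera(name): name is "scene" or "top"; returns a dict with "frame" (480x640x3 uint8, red, green, blue), "range_z" (480x640 float32, m along the optical axis (not along the pixel's ray), 0 where there is no reading), "fx", "fy", "cx", "cy" (pixels), "origin" and "attitude" of the camera in the world. Camera axes: x right, y down, z forward; pixel columns grow to the right and rows downward; lengths in m; the calibration is good to about 2 mm. A picture is of the moment at which its call begins.
- env.finish_job(): hands the job in; it is judged then, once.
The state is a dict: "clock": time; "q": joint angles; "joint_vel": joint speeds; "effort": joint torques, N m; "position": TCP position; "orientation": TCP orientation; "force": force on the tool from outside, world axes, zero at the start; "wrist_torque": the same for the moment, N m; "grip_width": finger opening in m; "finger_force": force on a finger pad.
Only numpy, scipy, OpenCV 4.12 (cv2) and the standard library are available. Lean on these libraries where they do the work, as an engineer would, in place of code of your own. Each camera call takes 0.05 s, during which the arm holds its last target. There are 200 camera calls.

## Working session

There is one attempt and no reset: what is moved stays moved. The work goes in short steps, Python scripts to look and compute and a tool call to move; the robot and the scene stay as the last step left them, time stands still between calls to the robot, and variables do not carry over. Pictures are saved under pics/ and viewed, at most 10 in all, crops included, and the job is handed in when it is done.

Besides the shell and the picture viewer there is one more tool, called after ">>>" as a command line: name --argument value ..., lists and objects as JSON in quotes. apply_moves: Moves the arm, as the interface text tells. Its arguments: {"type":"object","properties":{"deltas":{"type":"array"},"grip_force":{"type":"number"}},"required":["deltas"]}

```bash
ls; mkdir -p pics; python3 - <<'E'
from station import env
import cv2,numpy as np
s=env.get_state(); print({k:np.round(v,3) for k,v in s.items()})
for n in("scene","top"):
    c=env.read_camera(n); cv2.imwrite(f"pics/{n}0.png",c["frame"][:,:,::-1]); np.savez(f"{n}0.npz",**c)
    print(n,c["fx"],c["fy"],c["cx"],c["cy"],c["origin"],c["attitude"])
E
```

```text
pics
{'clock': np.float64(0.0), 'q': array([ 0.956,  0.427,  0.074,  1.607, -0.034,  1.111, -0.067]), 'joint_vel': array([-0.   ,  0.   ,  0.001, -0.001, -0.001, -0.002,  0.   ]), 'effort': array([-2.0000e-03, -9.3584e+01,  3.6650e+00, -4.5420e+01, -4.9000e-02,
        2.0000e-02,  0.0000e+00]), 'position': array([ 0.303, -0.603,  0.205]), 'orientation': array([-0.001,  0.973,  0.231, -0.   ]), 'force': array([-0.622,  0.889, -0.981]), 'wrist_torque': array([-0.042,  0.039,  0.031]), 'finger_force': np.float64(0.0), 'grip_width': np.float64(0.094)}
scene 436.0292666947747 436.0292666947747 317.28902856462463 236.0520317208029 [0.18285929 0.51239814 0.59079396] [ 0.0937036  -0.21726784  0.87262041 -0.42725629]
top 546.872298940027 546.872298940027 318.83899628645247 244.92864407703297 [ 0.36095621 -0.06826652  1.19324811] [ 0.03605525 -0.70213422  0.71023971 -0.0355966 ]
```

View pics/scene0.png

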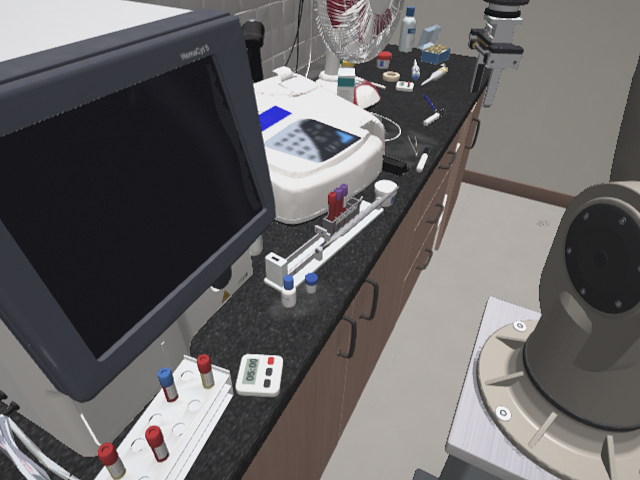

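View pics/top0.png

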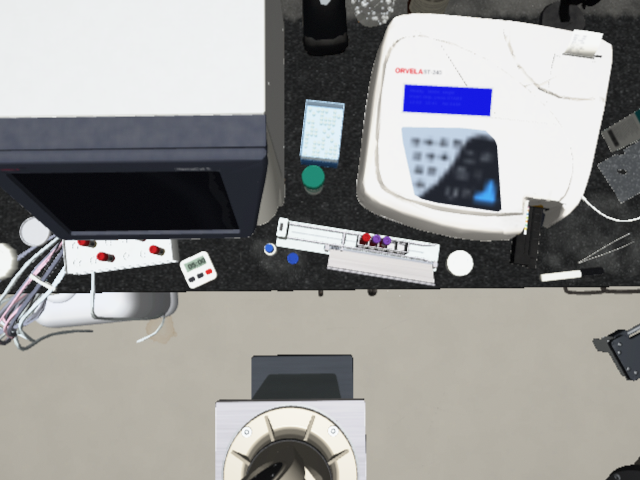

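The top view shows the lane from about (277,232), the end stop, to (440,255), the entry. The bar lies on the robot's side of it, with the tubes near (378,240), the cup at (460,263), the vial at (293,258) and the dropper at (270,249). Next I'll fit the lane pose from the range data.

```bash
cat > h.py <<'E'
import numpy as np,cv2
from scipy.spatial.transform import Rotation as R
def pts(c):
    v,u=np.mgrid[0:480,0:640]; z=c["range_z"]
    q=c["attitude"]; M=R.from_quat([q[1],q[2],q[3],q[0]]).as_matrix()
    p=np.stack([(u-c["cx"])/c["fx"]*z,(v-c["cy"])/c["fy"]*z,z],-1)
    return p@M.T+c["origin"]
E
python3 - <<'E'
from h import *
c=dict(np.load("top0.npz")); P=pts(c)
for (u,v) in [(300,270),(452,235),(262,225),(459,263),(378,240),(283,233),(400,218)]: print((u,v),P[v,u].round(4))
H=P[...,2]; x0,x1,y0,y1=262,482,205,295
im=c["frame"][y0:y1,x0:x1,::-1]
hm=cv2.applyColorMap(np.clip(H[y0:y1,x0:x1]/0.15*255,0,255).astype(np.uint8),cv2.COLORMAP_JET)
o=np.vstack([cv2.resize(a,None,fx=3.5,fy=3.2,interpolation=cv2.INTER_CUBIC) for a in(im,hm)])
cv2.imwrite("pics/crop1.png",o);print(o.shape)
E
```

```text
(300, 270) [ 0.4279 -0.0264 -0.0019]
(452, 235) [ 0.4965 -0.3518  0.0371]
(262, 225) [ 0.5284  0.0568 -0.0038]
(459, 263) [ 0.436  -0.3618  0.0475]
(378, 240) [ 0.4782 -0.1847  0.1235]
(283, 233) [0.501  0.0057 0.069 ]
(400, 218) [ 0.5311 -0.2389  0.0587]
(576, 770, 3)
```

View pics/crop1.png

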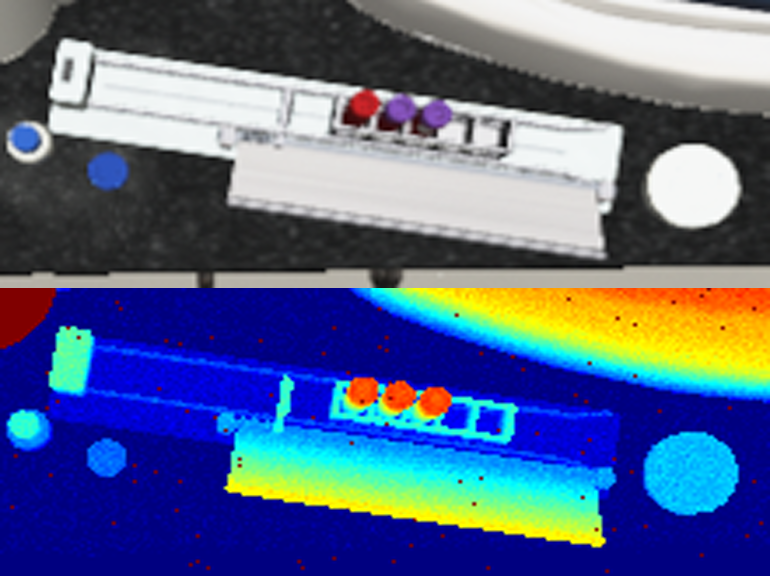

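The crop shows the end stop top at crop (72,75), the shut gate at (285,105), the rack from (335,110) to (515,140) and the bar lip running from (230,200) to (605,255). The analyzer slopes up behind the entry.

```bash
cat > m.py <<'E'
from h import *
c=dict(np.load("top0.npz")); P=pts(c)[205:295,262:482].reshape(-1,3); P[:,2]+=0.002
z=P[:,2]
# lane axis from bar: points in bar; initial frame
es=P[(z>.06)&(z<.074)&(P[:,1]>-.03)&(P[:,1]<.03)&(P[:,0]>.48)]; e=es.mean(0)
th=np.deg2rad(8.)
for k in range(4):
    d=np.array([np.sin(th),np.cos(th)]); n=np.array([np.cos(th),-np.sin(th)]) # y axis, x axis of lane
    o=e[:2]-d*.132
    L=np.stack([(P[:,:2]-o)@n,(P[:,:2]-o)@d,z],1)
    b=L[(L[:,0]<-.035)&(L[:,0]>-.067)&(L[:,1]>-.185)&(L[:,1]<.02)&(z>.045)]
    A=np.c_[b[:,:2],np.ones(len(b))]; s=np.linalg.lstsq(A,b[:,2],rcond=None)[0]
    th+=np.arctan2(s[1],s[0]); 
    print(np.rad2deg(th),s,o,len(b))
bx=lambda a,t:(np.percentile(a[:,0],[3,50,97])*1e3,np.percentile(a[:,1],[3,50,97])*1e3,np.median(a[:,2])*1e3,len(a))
f=lambda m:print(*bx(L[m]))
I=lambda x0,x1,y0,y1,z0,z1:(L[:,0]>x0)&(L[:,0]<x1)&(L[:,1]>y0)&(L[:,1]<y1)&(z>z0)&(z<z1)
print('stop');f(I(-.04,.04,.1,.16,.06,.074))
print('gate');f(I(-.028,.03,-.012,.02,.055,.07))
print('rack');f(I(-.02,.02,-.19,-.012,.055,.07))
print('lip');f(I(-.09,-.06,-.25,.07,.08,.1))
print('rail+');f(I(.006,.03,.01,.11,.023,.033)); print('rail-');f(I(-.022,-.006,.045,.11,.023,.033))
print('tubes');f(I(-.03,.03,-.2,0,.115,.13))
for a in np.arange(-.24,.05,.04):
  for x in(.04,.06,.08):
    q=L[I(x-.01,x+.01,a,a+.04,-.1,.4)][:,2]; print(round(a,2),x,np.percentile(q,99).round(3) if len(q) else None,end=' | ')
  print()
print('lane origin',o,'x',n,'y',d)
E
python3 m.py
```

```text
186.22899657898517 [-1.19833696  0.03705221  0.00852277] [ 0.49548427 -0.12214264] 1362
186.22899657898517 [0. 0. 0.] [0.52817745 0.13979344] 0
186.22899657898517 [0. 0. 0.] [0.52817745 0.13979344] 0
186.22899657898517 [0. 0. 0.] [0.52817745 0.13979344] 0
stopTraceback (most recent call last):
  File "m.py", line 18, in <module>
    print('stop');f(I(-.04,.04,.1,.16,.06,.074))
                  ~^^^^^^^^^^^^^^^^^^^^^^^^^^^^^
  File "m.py", line 16, in <lambda>
    f=lambda m:print(*bx(L[m]))
                      ~~^^^^^^
TypeError: <lambda>() missing 1 required positional argument: 't'
```

```bash
sed -i 's/np.arctan2(s\[1\],s\[0\])/np.arctan2(s[1],-s[0])/; s/bx=lambda a,t/bx=lambda a/' m.py; python3 m.py
```

```text
9.771003421014848 [-1.19833696  0.03705221  0.00852277] [ 0.49548427 -0.12214264] 1362
9.760474248499959 [-1.21603325e+00 -2.23468886e-04  1.25727049e-02] [ 0.4914533  -0.12151245] 1395
9.757830875956612 [-1.21568795e+00 -5.60864373e-05  1.25531930e-02] [ 0.4914772  -0.12151656] 1394
9.757830875956598 [-1.21568795e+00 -3.05311332e-16  1.25457896e-02] [ 0.49148321 -0.1215176 ] 1394
stop
[-37.47698903  -1.31754761  19.54809066] [122.75886563 132.33607067 149.3906446 ] 69.83751799282045 186
gate
[-25.05555418  -7.06505474   7.9859491 ] [-0.81901423  2.97361347  5.56368755] 65.02396057732906 53
rack
[-11.02941066  -4.92463055  12.7425755 ] [-133.23775933  -87.46279524  -27.81327572] 62.985109214353855 249
lip
[-71.49361482 -66.22739526 -60.43267504] [-184.01507499  -81.61860101   20.84400855] 93.456413538334 585
rail+
[14.46469799 15.8565861  17.97422046] [ 13.16181509  58.49236009 103.4006457 ] 29.32313679612819 73
rail-
[-15.26815582 -14.05116417 -12.38668084] [ 51.2837519   81.61496358 107.86309412] 30.059360216472154 44
tubes
[-6.49437849  0.97932995  8.20352206] [-86.52236028 -60.64666342 -33.59677439] 122.40515493012305 188
-0.24 0.04 0.084 | -0.24 0.06 0.106 | -0.24 0.08 0.124 | 
-0.2 0.04 0.075 | -0.2 0.06 0.107 | -0.2 0.08 0.124 | 
-0.16 0.04 0.042 | -0.16 0.06 0.105 | -0.16 0.08 0.115 | 
-0.12 0.04 0.007 | -0.12 0.06 0.101 | -0.12 0.08 0.109 | 
-0.08 0.04 0.007 | -0.08 0.06 0.084 | -0.08 0.08 0.1 | 
-0.04 0.04 0.008 | -0.04 0.06 0.008 | -0.04 0.08 0.052 | 
0.0 0.04 0.008 | 0.0 0.06 0.007 | 0.0 0.08 0.006 | 
0.04 0.04 0.008 | 0.04 0.06 0.009 | 0.04 0.08 0.004 | 
lane origin [ 0.49148321 -0.1215176 ] x [ 0.9855329 -0.1694842] y [0.1694842 0.9855329]
```

>>> apply_moves --deltas '[[[0, 0, 0], [0, 0, -1], 0.064], [[0, 0, 0], [0, 0, -1], 0.064], [[0, 0, 0], [0, 0, -1], 0.064], [[0, 0, 0], [0, 0, -1], 0.064], [[0, 0, 0], [0, 0, -1], 0.064], [[0, 0, 0], [0, 0, -1], 0.064], [[0, 0, 0], [0, 0, -1], 0.064], [[0, 0, 0], [0, 0, -1], 0.064], [[0, 0, 0], [0, 0, -1], 0.064], [[0, 0, 0], [0, 0, -1], 0.064], [[0, 0, 0], [0, 0, -0.7], 0.064], [[0, 0, 0], [0, 0, 0], 0.064]]'

```text
clock: 1.1
position: [0.3029, -0.6029, 0.2051]
orientation: [-0.0, 0.764, 0.645, 0.0]
force: [0.3, -0.1, 0.1]
grip_width: 0.0498
finger_force: 0.0
```

```bash
cat > lp.py <<'E'
from station import env
from h import *
O=np.array([.4923,-.1218]);n=np.array([.9855,-.1695]);d=np.array([.1695,.9855])
def show(s):
    p=np.array(s["position"]);q=s["orientation"]
    M=R.from_quat([q[1],q[2],q[3],q[0]]).as_matrix()
    print("t",round(float(s["clock"]),2),"lane mm",((p[:2]-O)@n*1e3).round(1),((p[:2]-O)@d*1e3).round(1),"z",(p[2]*1e3).round(1),
     "yaw err deg",(np.degrees(np.arctan2(M[1,0],M[0,0]))-80.24).round(2),"tilt",np.degrees(M[:2,2]).round(2),"w",round(float(s["grip_width"])*1e3,1),"F",np.round(s["force"],1),"ff",s["finger_force"])
if __name__=="__main__":
    show(env.get_state())
    c=dict(np.load("top0.npz"));P=pts(c)
    for u,v in [(240,232),(262,232),(262,180),(275,215),(240,150),(500,100)]:print(u,v,P[v,u].round(3))
E
python3 lp.py
```

```text
t 1.1 lane mm -105.1 -506.2 z 205.1 yaw err deg 0.12 tilt [-0.02  0.04] w 49.8 F [ 0.3 -0.1  0.1] ff 0.0
240 232 [0.484 0.072 0.225]
262 232 [0.512 0.056 0.003]
262 180 [0.539 0.014 0.401]
275 215 [0.55  0.028 0.001]
240 150 [0.567 0.038 0.464]
500 100 [ 0.748 -0.427  0.155]
```

>>> apply_moves --deltas '[[[29, 6.2, 0], [0, 0, 0], 0.064], [[29, 6.2, 0], [0, 0, 0], 0.064], [[29, 6.2, 0], [0, 0, 0], 0.064], [[29, 6.2, 0], [0, 0, 0], 0.064], [[29, 6.2, 0], [0, 0, 0], 0.064], [[29, 6.2, 0], [0, 0, 0], 0.064], [[29, 6.2, 0], [0, 0, 0], 0.064], [[29, 6.2, 0], [0, 0, 0], 0.064], [[29, 6.2, 0], [0, 0, 0], 0.064], [[29, 6.2, 0], [0, 0, 0], 0.064], [[29, 6.2, 0], [0, 0, 0], 0.064], [[29, 6.2, 0], [0, 0, 0], 0.064]]'

```text
clock: 2.1
position: [0.436, -0.2714, 0.2055]
orientation: [-0.0, 0.766, 0.643, 0.0]
force: [1.8, -0.1, 0.3]
grip_width: 0.0501
finger_force: 0.0
```

>>> apply_moves --deltas '[[[0, 0, 0], [0, 0, 0], 0.064], [[0, 0, 15], [0, 0, 0], 0.064], [[0, 0, 20], [0, 0, 0], 0.064], [[0, 0, 20], [0, 0, 0], 0.064], [[0, 0, 20], [0, 0, 0], 0.064], [[0, 0, 15], [0, 0, 0], 0.064], [[0, 0, 0], [0, 0, 0], 0.064], [[0, 0, 0], [0, 0, 0], 0.064]]'

```text
clock: 2.77
position: [0.4354, -0.2727, 0.1152]
orientation: [-0.001, 0.765, 0.643, -0.0]
force: [0.6, -0.3, -0.3]
grip_width: 0.0501
finger_force: 0.0
```

```bash
python3 lp.py|head -1; python3 - <<'E'
from station import env
import cv2,numpy as np
a=env.read_camera("scene")["frame"][160:290,250:410,::-1];b=env.read_camera("top")["frame"][195:295,270:480,::-1]
cv2.imwrite("pics/c2.png",np.vstack([cv2.resize(a,(420,300)),cv2.resize(b,(420,200))]))
E
```

```text
t 2.77 lane mm -30.5 -158.4 z 115.2 yaw err deg -0.14 tilt [-0.07  0.05] w 50.1 F [ 0.6 -0.3 -0.3] ff 0.0
```

View pics/c2.png

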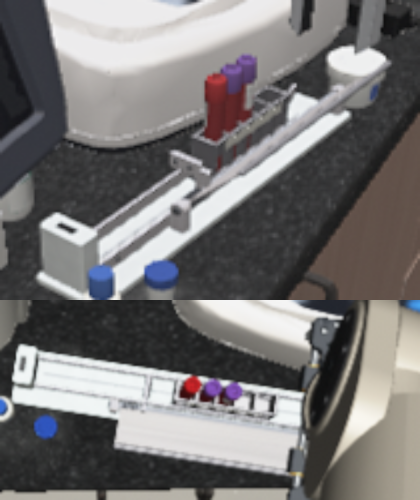

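The picture shows the two fingers above the entry end, one over the bar and one over the channel (scene crop (370,30) and (300,10)). The rack is untouched. Now I'll press down.

>>> apply_moves --deltas '[[[0, -0.5, 7], [0, 0, 0], 0.064], [[0, 0, 7], [0, 0, 0], 0.064], [[0, 0, 7], [0, 0, 0], 0.064], [[0, 0, 7], [0, 0, 0], 0.064], [[0, 0, 7], [0, 0, 0], 0.064], [[0, 0, 7], [0, 0, 0], 0.064], [[0, 0, 7], [0, 0, 0], 0.064], [[0, 0, 7], [0, 0, 0], 0.064]]'

```text
clock: 3.53
position: [0.4353, -0.2727, 0.0588]
orientation: [-0.0, 0.765, 0.644, 0.0]
force: [-0.1, 0.5, 2.6]
grip_width: 0.0504
finger_force: 0.9
```

```bash
python3 lp.py|head -1
```

```text
t 3.53 lane mm -30.6 -158.4 z 58.8 yaw err deg -0.05 tilt [-0.    0.01] w 50.4 F [-0.1  0.5  2.6] ff 0.9479263890534639
```

>>> apply_moves --deltas '[[[0, 0, 6], [0, 0, 0], 0.064], [[0, 0, 6], [0, 0, 0], 0.064], [[0, 0, 6], [0, 0, 0], 0.064], [[0, 0, 5], [0, 0, 0], 0.064], [[0, -0.4, 4.5], [0, 0, 0], 0.064], [[0, 0, 0], [0, 0, 0], 0.064], [[0, 0, 0], [0, 0, 0], 0.064], [[0, 0, 0], [0, 0, 0], 0.064], [[0, 0, 0], [0, 0, 0], 0.064]]'

```text
clock: 4.28
position: [0.4349, -0.2727, 0.0322]
orientation: [0.0, 0.765, 0.644, 0.0]
force: [-1.6, 0.6, 3.1]
grip_width: 0.05
finger_force: 1.4
```

```bash
python3 lp.py|head -1; python3 - <<'E'
from h import *
from station import env
from lp import O,n,d
import cv2,numpy as np
A=env.read_camera("scene");B=env.read_camera("top")
a=A["frame"][160:290,250:410,::-1];b=B["frame"][195:295,270:480,::-1]
cv2.imwrite("pics/c3.png",np.vstack([cv2.resize(a,(640,380)),cv2.resize(b,(640,220))]))
P=pts(B)[205:295,262:482].reshape(-1,3);x=(P[:,:2]-O)@n;y=(P[:,:2]-O)@d
m=(x<-.035)&(x>-.09)&(y>-.1)&(y<.02)&(P[:,2]>.01)
k=np.polyfit(x[m],P[m,2],1); print("bar slope",np.degrees(np.arctan(k[0])),"gate",np.radians(50)+np.arctan(k[0]),m.sum())
E
```

```text
t 4.28 lane mm -31.0 -158.4 z 32.2 yaw err deg -0.06 tilt [ 0. -0.] w 50.0 F [-1.6  0.6  3.1] ff 1.4361366082448512
bar slope 41.37128164246238 gate 1.5947297064280206 1564
```

View pics/c3.png

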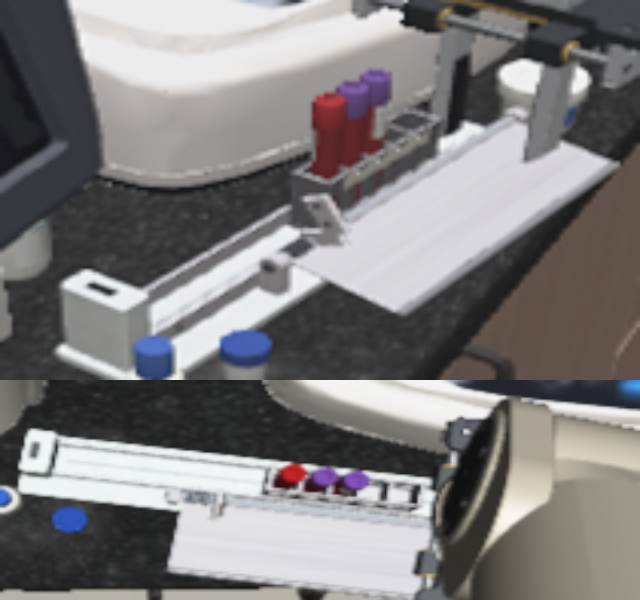

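The bar is pressed down and the gate has folded towards the robot (scene crop (325,220)). One finger is on the bar at (545,130) and the other is in the channel behind the rack at (455,100). I'll re-fit the bar slope without the gate's points.

```bash
cat > g.py <<'E'
from lp import *
show(env.get_state())
B=env.read_camera("top")
P=pts(B)[205:295,262:482].reshape(-1,3);x=(P[:,:2]-O)@n*1e3;y=(P[:,:2]-O)@d*1e3;z=P[:,2]*1e3
m=(x<-52)&(x>-86)&(y>-185)&(y<-15)&(z<60)&(z>8)
k=np.polyfit(x[m],z[m],1); m&=abs(z-np.polyval(k,x))<6; k=np.polyfit(x[m],z[m],1); print("gate",np.radians(50)+np.arctan(k[0]),m.sum())
r=(abs(x)<11)&(z>57)&(z<66)&(y<115); print("rack y",np.percentile(y[r],[2,98]).round(1),"x",np.percentile(x[r],[3,97]).round(1))
t=(abs(x)<15)&(z>115)&(z<128)&(y<115);print("tubes y,z",np.percentile(y[t],[2,50,98]).round(1),np.percentile(z[t],[50,99]).round(1))
q=(x>-30)&(x<14)&(y>-4)&(y<9)&(z>45)&(z<80); print("gate pts",q.sum(),x[q].mean().round(1) if q.sum() else'',np.percentile(z[q],50).round(1) if q.sum() else '')
E
python3 g.py
```

```text
t 4.38 lane mm -31.1 -158.4 z 32.2 yaw err deg -0.05 tilt [ 0. -0.] w 49.7 F [-1.2  0.   3. ] ff 1.5589380939491093
gate 1.0262080045212987 978
rack y [-134.   -27.2] x [-10.8  10.6]
tubes y,z [-87.2 -60.3 -32.8] [120.3 125.4]
gate pts 17 -24.7 74.8
```

>>> apply_moves --deltas '[[[0, 0, 1.5], [0, 0, 0], 0.064], [[5, 0, 0], [0, 0, 0], 0.064], [[5, 0, 0], [0, 0, 0], 0.064], [[3, 0, 0], [0, 0, 0], 0.064], [[3, 0, 0], [0, 0, 0], 0.064], [[4, 0, 0], [0, 0, 0], 0.064], [[4, 0, 0], [0, 0, 0], 0.064], [[4, 0, 0], [0, 0, 0], 0.064], [[4, 0, 0], [0, 0, 0], 0.064], [[4, 0, 0], [0, 0, 0], 0.064], [[4, 0, 0], [0, 0, 0], 0.064]]'

```text
clock: 5.35
position: [0.4418, -0.233, 0.0306]
orientation: [0.0, 0.765, 0.644, 0.0]
force: [-1.1, -3.8, 4.7]
grip_width: 0.0497
finger_force: 2.3
```

```bash
python3 g.py
```

```text
t 5.35 lane mm -30.9 -118.1 z 30.6 yaw err deg -0.06 tilt [ 0.01 -0.01] w 49.7 F [-1.1 -3.8  4.7] ff 2.338257576338947
gate 1.1031818012718806 642
rack y [-89.3  -2.4] x [-10.9  10.5]
tubes y,z [-61.7 -35.2  -8.2] [120.5 124.6]
gate pts 31 -14.2 68.6
```

>>> apply_moves --deltas '[[[4, 0, 0], [0, 0, 0], 0.064], [[4, 0, 0], [0, 0, 0], 0.064], [[4, 0, 0], [0, 0, 0], 0.064], [[4, 0, 0], [0, 0, 0], 0.064], [[4, 0, 0], [0, 0, 0], 0.064], [[4, 0, 0], [0, 0, 0], 0.064], [[4, 0, 0], [0, 0, 0], 0.064], [[4, 0, 0], [0, 0, 0], 0.064], [[4, 0, 0], [0, 0, 0], 0.064], [[4, 0, 0], [0, 0, 0], 0.064], [[4, 0, 0], [0, 0, 0], 0.064], [[4, 0, 0], [0, 0, 0], 0.064]]'

```text
clock: 6.4
position: [0.4499, -0.1856, 0.0305]
orientation: [-0.0, 0.765, 0.644, -0.0]
force: [-1.1, -3.8, 3.8]
grip_width: 0.0498
finger_force: 2.3
```

```bash
python3 g.py
```

```text
t 6.4 lane mm -31.0 -70.0 z 30.5 yaw err deg -0.05 tilt [-0.  0.] w 49.8 F [-1.1 -3.8  3.8] ff 2.3457791400142014
gate 1.066424992482017 233
rack y [-27.9  45.4] x [-10.7  10.2]
tubes y,z [-13.4  13.2  39.3] [120.2 126. ]
gate pts 53 -10.3 62.6
```

>>> apply_moves --deltas '[[[4, 0, 0], [0, 0, 0], 0.064], [[4, 0, 0], [0, 0, 0], 0.064], [[4, 0, 0], [0, 0, 0], 0.064], [[4, 0, 0], [0, 0, 0], 0.064], [[4, 0, 0], [0, 0, 0], 0.064], [[4, 0, 0], [0, 0, 0], 0.064], [[4, 0, 0], [0, 0, 0], 0.064], [[4, 0, 0], [0, 0, 0], 0.064], [[4, 0, 0], [0, 0, 0], 0.064], [[4, 0, 0], [0, 0, 0], 0.064], [[4, 0, 0], [0, 0, 0], 0.064], [[4, 0, 0], [0, 0, 0], 0.064]]'

```text
clock: 7.45
position: [0.4581, -0.1382, 0.0305]
orientation: [-0.0, 0.765, 0.644, 0.0]
force: [-1.4, -2.6, 3.4]
grip_width: 0.0498
finger_force: 2.0
```

>>> apply_moves --deltas '[[[4, 0, 0], [0, 0, 0], 0.064], [[4, 0, 0], [0, 0, 0], 0.064], [[4, 0, 0], [0, 0, 0], 0.064], [[3, 0, 0], [0, 0, 0], 0.064], [[3, 0, 0], [0, 0, 0], 0.064], [[2, 0, 0], [0, 0, 0], 0.064]]'

```text
clock: 7.95
position: [0.4615, -0.1186, 0.0305]
orientation: [-0.0, 0.765, 0.644, 0.0]
force: [-0.8, -2.2, 3.2]
grip_width: 0.0499
finger_force: 1.9
```

```bash
python3 g.py; python3 - <<'E'
from station import env
import cv2,numpy as np
a=env.read_camera("scene")["frame"][160:300,240:410,::-1]
cv2.imwrite("pics/c4.png",cv2.resize(a,(680,560)))
E
```

```text
t 7.95 lane mm -30.9 -2.0 z 30.5 yaw err deg -0.04 tilt [-0.    0.01] w 49.9 F [-0.8 -2.2  3.2] ff 1.886457761283964
gate 1.0599387366843975 266
rack y [ 63.8 113.4] x [-10.6   5.7]
tubes y,z [ 65.6  86.3 107.3] [120.5 125.6]
gate pts 0
```

View pics/c4.png

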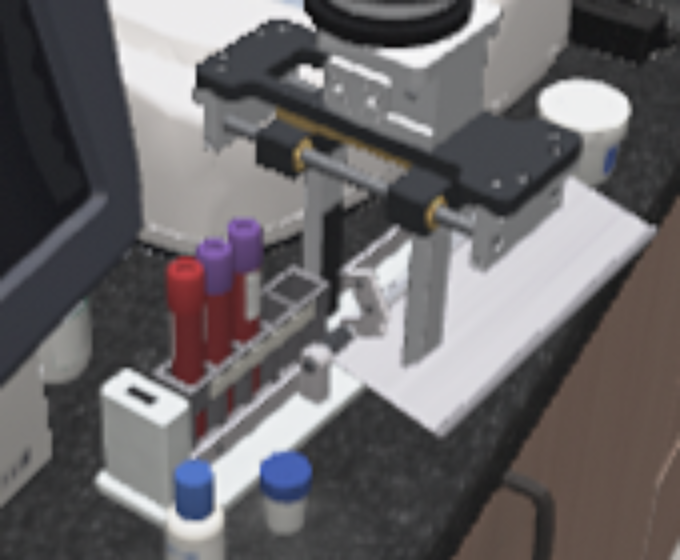

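The rack has passed the gate and its nose is about 7 mm short of the stop (crop (165,375) against the stop at (185,400)). The bar is still held. I'll push the rest gently until it touches.

>>> apply_moves --deltas '[[[2, 0, 0], [0, 0, 0], 0.064], [[2, 0, 0], [0, 0, 0], 0.064], [[1.5, 0, 0], [0, 0, 0], 0.064], [[1, 0, 0], [0, 0, 0], 0.064], [[0, 0, 0], [0, 0, 0], 0.064]]'

```text
clock: 8.47
position: [0.4626, -0.1123, 0.0305]
orientation: [-0.0, 0.765, 0.644, 0.0]
force: [-0.9, -1.6, 2.7]
grip_width: 0.0501
finger_force: 1.5
```

```bash
python3 g.py
```

```text
t 8.47 lane mm -30.8 4.3 z 30.5 yaw err deg -0.05 tilt [0.   0.01] w 50.1 F [-0.9 -1.6  2.7] ff 1.5076028695330024
gate 1.0822148806237153 329
rack y [ 73.1 112.2] x [-10.8   8.1]
tubes y,z [ 73.8  94.2 113.7] [120.  125.6]
gate pts 0
```

>>> apply_moves --deltas '[[[0.5, 0, 0], [0, 0, 0], 0.064], [[0.5, 0, 0], [0, 0, 0], 0.064], [[0.5, 0, 0], [0, 0, 0], 0.064], [[0, 0, 0], [0, 0, 0], 0.064]]'

```text
clock: 8.85
position: [0.4628, -0.1111, 0.0305]
orientation: [-0.0, 0.765, 0.644, -0.0]
force: [-0.9, -2.0, 2.9]
grip_width: 0.05
finger_force: 1.7
```

>>> apply_moves --deltas '[[[0.7, 0, 0], [0, 0, 0], 0.064], [[0.7, 0, 0], [0, 0, 0], 0.064], [[0.7, 0, 0], [0, 0, 0], 0.064], [[0, 0, 0], [0, 0, 0], 0.064]]'

```text
clock: 9.18
position: [0.4631, -0.1098, 0.0305]
orientation: [0.0, 0.765, 0.644, -0.0]
force: [-2.4, -8.5, 2.5]
grip_width: 0.0501
finger_force: 5.1
```

```bash
python3 g.py
```

```text
t 9.18 lane mm -30.8 6.9 z 30.5 yaw err deg -0.11 tilt [-0.01 -0.04] w 50.1 F [-2.4 -8.5  2.5] ff 5.055381213314831
gate 1.0857733277738153 357
rack y [ 77.4 112.1] x [-10.9   9.8]
tubes y,z [ 82.2  95.6 114.8] [120.6 124.2]
gate pts 0
```

The push force has risen to 8.5 N, so the rack is home. I'll back off while still holding the bar, then raise it slowly.

>>> apply_moves --deltas '[[[-2, 0, 0], [0, 0, 0], 0.064], [[-5, 0, 0], [0, 0, 0], 0.064], [[-8, 0, 0], [0, 0, 0], 0.064], [[-10, 0, 0], [0, 0, 0], 0.064], [[-10, 0, 0], [0, 0, 0], 0.064], [[-10, 0, 0], [0, 0, 0], 0.064], [[-10, 0, 0], [0, 0, 0], 0.064], [[-5, 0, 0], [0, 0, 0], 0.064], [[0, 0, 0], [0, 0, 0], 0.064], [[0, 0, 0], [0, 0, 0], 0.064]]'

```text
clock: 10.07
position: [0.4527, -0.1689, 0.0305]
orientation: [0.0, 0.765, 0.644, -0.0]
force: [-0.5, -2.9, 2.6]
grip_width: 0.0501
finger_force: 1.5
```

```bash
python3 g.py
```

```text
t 10.07 lane mm -31.0 -53.1 z 30.5 yaw err deg -0.12 tilt [-0.01 -0.02] w 50.1 F [-0.5 -2.9  2.6] ff 1.464801337569952
gate 1.054954793168056 73
rack y [ 15.9 108.3] x [-10.9  10.5]
tubes y,z [ 62.3  88.6 114.4] [120.6 124.7]
gate pts 17 -25.1 72.9
```

>>> apply_moves --deltas '[[[0, 0, -4], [0, 0, 0], 0.064], [[0, 0, -4], [0, 0, 0], 0.064], [[0, 0, -4], [0, 0, 0], 0.064], [[0, 0, -4], [0, 0, 0], 0.064], [[0, 0, -5], [0, 0, 0], 0.064], [[0, 0, -5], [0, 0, 0], 0.064], [[0, 0, -5], [0, 0, 0], 0.064], [[0, 0, -5], [0, 0, 0], 0.064], [[0, 0, -5], [0, 0, 0], 0.064], [[0, 0, -5], [0, 0, 0], 0.064], [[0, 0, -5], [0, 0, 0], 0.064], [[0, 0, -5], [0, 0, 0], 0.064]]'

```text
clock: 11.12
position: [0.4528, -0.1681, 0.0869]
orientation: [-0.0, 0.765, 0.644, -0.0]
force: [-0.1, -0.8, 0.2]
grip_width: 0.0499
finger_force: 0.0
```

>>> apply_moves --deltas '[[[0, 0, -10], [0, 0, 0], 0.064], [[0, 0, -10], [0, 0, 0], 0.064], [[0, 0, -15], [0, 0, 0], 0.064], [[0, 0, -20], [0, 0, 0], 0.064], [[0, 0, -20], [0, 0, 0], 0.064], [[-20, 0, -20], [0, 0, 0], 0.064], [[-20, 0, -20], [0, 0, 0], 0.064], [[-20, 0, 0], [0, 0, 0], 0.064], [[-20, 0, 0], [0, 0, 0], 0.064], [[-20, 0, 0], [0, 0, 0], 0.064], [[0, 0, 0], [0, 0, 0], 0.064], [[0, 0, 0], [0, 0, 0], 0.064]]'

```text
clock: 12.12
position: [0.4356, -0.2673, 0.2021]
orientation: [0.0, 0.766, 0.643, 0.0]
force: [-0.2, -0.4, -0.2]
grip_width: 0.0498
finger_force: 0.0
```

```bash
python3 g.py; python3 - <<'E'
from station import env
import cv2,numpy as np
a=env.read_camera("scene")["frame"][160:300,240:410,::-1]
cv2.imwrite("pics/c5.png",cv2.resize(a,(680,560)))
E
```

```text
t 12.12 lane mm -31.3 -153.0 z 202.1 yaw err deg -0.16 tilt [0.01 0.  ] w 49.8 F [-0.2 -0.4 -0.2] ff 0.0Traceback (most recent call last):
  File "g.py", line 6, in <module>
    k=np.polyfit(x[m],z[m],1); m&=abs(z-np.polyval(k,x))<6; k=np.polyfit(x[m],z[m],1); print("gate",np.radians(50)+np.arctan(k[0]),m.sum())
    raise TypeError("expected non-empty vector for x")
TypeError: expected non-empty vector for x
```

View pics/c5.png

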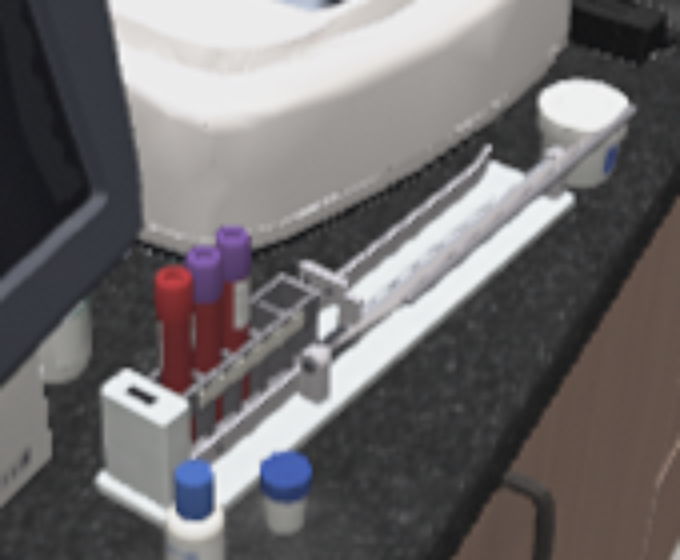

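The rack is against the stop, the gate is shut behind it at (325,275), the tubes stand upright at (173,300) to (235,260), and the arm is clear. One last number check before handing in.

```bash
sed -i 's/^k=.*//' g.py; python3 g.py && python3 -c "
from station import env
print(env.finish_job())"
```

```text
t 12.22 lane mm -31.0 -151.6 z 201.9 yaw err deg -0.03 tilt [0.01 0.02] w 49.7 F [-0.8  0.2 -1. ] ff 0.0
rack y [ -0.  109.1] x [-10.8  10.4]
tubes y,z [ 62.3  88.5 113.6] [120.8 125.9]
gate pts 61 -10.3 62.7
the job is handed in; nothing more can be done
None
```

The job is handed in: the rack is home against the end stop (about lane y 68 mm), the gate is shut behind it, all three tubes are standing, and the arm is clear; the hand-in returned no verdict.

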